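# Touch off a clamped blank at three points and seat the locating pin

## Robot

A 6-joint arm with a two-finger parallel gripper is mounted at the origin on a cart in front of the work surface, level with it; the furniture and walls round the work are solid. World frame = base frame: x ahead of the robot, y to its left, z up, the work surface at z = 0. Lengths are in m, angles in rad, forces in N, time in s.
With the tool pointing down it reaches from about 0.325 to 0.875 m from the base axis. Payload 4.4 kg.
Tool frame: the origin (TCP) lies at the very end of the fingers, on their centre line; the grasp point (between the pads) lies 19 mm behind it; y points along the fingers, z is the direction in which the jaws open and shut, and the axes are right-handed (so a half turn about y gives the same grasp; the last joint's range is limited). The gripper opens to 85 mm and grips with 20 to 120 N. Pads are 22 mm wide; open, the fingers measure 114 mm over their backs; the gripper's body (76 mm by 85 mm) begins 54 mm behind the grasp point. The pads swing forward as they close: fully open they stand 13 mm farther back than shut.
Start: joints at [1.198, 0.207, 1.542, -0, 1.393, -0.15], TCP at [0.127, 0.561, 0.231] pointing down, gripper open.
Joint ranges: [-2.73, 2.73], [-0.86, 2.22], [0.23, 2.46], [-1.11, 4.25], [0.08, 2.63], [-2.82, 2.82]. Speed limits (rad/s): [2.79, 2.79, 3.14, 3.14, 3.14, 3.14].

## Interface

Orientations are given as [roll, pitch, yaw] about the fixed x, y, z axes, in that order (R = Rz(yaw) Ry(pitch) Rx(roll)).
In Python, from workcell import bot gives the robot as it stands.
- The arm moves only by the shell command python3 -m crank 'ROWS' [FORCE]. ROWS is JSON, a list of rows, each an object with "translation": the shift along the tool's x, y, z in mm, a list of three; "yaw": the turn about the tool's y in rad; "jaw": the closure in counts, from 0 (fully open) to 255 (shut). In form: [{"translation": [x, y, z], "yaw": yaw, "jaw": jaw}, ...]. A call has 1 to 12 rows; each row is the pose to reach, as a shift and turn from the pose measured when the call began, along the tool's axes at that moment; what a row does not reach only later rows make up. A row lasts 1/12 s, in which the tool goes at most 41.7 mm and 7.16 degrees, less where a joint would pass 70% of its speed; a pose out of reach is approached as far as the arm can. A call with a gripper value outside its range is refused whole. The fingers move at their own pace and stop on an object; FORCE is the grip in N (left out, the last holds). Time passes only in rows, so rows that repeat a pose let the fingers close. It gives the time, the measured TCP pose, the force and the opening at its end, in the units of the state.
- bot.read_state(): the state, without advancing time (a new reading comes with each control period).
- bot.grab_frame(name): name is "scene" or "top" or "wrist"; returns (picture, depth): 480x640x3 uint8, red, green, blue; 480x640 float32, m along the optical axis (not along the pixel's ray), 0 where there is no reading.
- bot.get_calibration(name): a dict with "K" (3x3 intrinsics, pixels), "R" (3x3) and "t" (3): a world point X has camera coordinates R X + t. Camera axes: x right, y down, z forward; pixel columns grow to the right and rows downward; lengths in m; the calibration is good to about 2 mm. A picture is of the moment at which its call begins: read the wrist's pose just before it. get_calibration takes no time and is no camera call; for the wrist camera it gives the pose at the moment of the call.
- bot.finish_job(): hands the job in, once; it reports no verdict.
The state is a dict: "clock": time; "joints": joint angles; "joint_velocities": joint speeds; "joint_efforts": joint torques, N m; "tool_pos": TCP position; "tcp_rot": TCP orientation; "force": force on the tool from outside, world axes, zero at the start; "wrist_torque": the same for the moment, N m; "width": opening from 0.0 (shut) to 1.0 (fully open).
Only numpy, scipy, OpenCV 4.12 (cv2) and the standard library are available. Lean on these libraries where they do the work, as an engineer would, in place of code of your own. Each camera call takes 0.05 s, during which the arm holds its last target. There are 200 camera calls.

## Task

The steel blank clamped on the fixture plate has to be located before work. Take the locating pin out of its stand and touch off the blank with the side of the pin's shank, its tip clear of the plate, each time keeping a light steady pressure of about 5 N for half a second: first on the long front face near its left end, then on the same face near its right end, then in the middle of the right-hand end face. Then put the pin into the blank's hole, pushed fully home, and let go; never load the pin against the blank with more than 20 N, and leave the other things where they are.

Things in the scene. Friction and masses are not known exactly. Their poses are not given: they have to be found in the camera images.
- fixture: Fixed dark steel plate, 180 mm (x) by 230 mm (y), 12 mm thick (x -80..100, y -95..135 mm), with a steel blank clamped on it. Origin on the bench under the blank's nominal middle; x away from the robot (within 0.3 rad), y left, z up. Two strap clamps, up to z = 72 mm: at the far side (x over 15, y 20..50 mm) and left end (y over 45, x -25..5 mm); the blank's front and right end are free.
- blank_place (a point): On the fixture plate, axes as the fixture: where the middle of the blank's top ought to be, z = 52 mm. Blank: steel block 70 (x) x 130 (y) x 40 mm high; nominal front face 35 mm to -x, ends 65 mm to +y and -y. It was clamped by eye: the real blank is off by up to 8 mm in x and y and turned up to 0.06 rad about z, which is not reported. It is held firmly and does not yield.
- hole_place (a point): On the fixture plate: where the mouth of the blank's only hole ought to be (10 mm to -x, 20 mm to -y of blank_place); off with the real blank. Vertical through hole, 13.6 mm in diameter, 2 mm chamfer round the mouth; its real centre is exactly 25 mm behind the blank's front face and 45 mm from its right end face, square to these faces.
- pin: Loose steel pin, 0.08 to 0.16 kg, upright in its stand. Origin at the centre of its lower end, z up. Round shank, diameter 12 mm, z 0..34 mm (lowest 3 mm tapered); above it a square head 18 x 18 mm, z 34..70 mm, sides along the pin's x and y, to be gripped. Fully home in the blank, the head's underside rests on the blank's top (tip then 18 mm above the bench).
- pin_tip (a point): Centre of the pin's lower end (same point as the pin's origin).
- pin_stand: Fixed dark steel block 60 x 60 mm, 40 mm high, with a vertical 14.5 mm hole in the middle, in which the pin stands with its head resting on the block, so that the head reaches from 40 to 76 mm above the bench and the tip is at 6 mm. Origin under the middle, on the bench. It can be left or right of the fixture plate.
- roll_of_tape: Roll of masking tape, 92 mm across, 25 mm high; a bystander. Origin under its middle.
- rule_tape: Tape measure, 64 x 79 x 32 mm; a bystander. Origin under its middle.
- calliper: Calliper, 55 x 216 x 11 mm, lying beyond the fixture; a bystander. Origin under its middle.
Mind the look-alikes: they are no part of the job. Of the things shaped like the pin, the steel one is meant.

How it is judged:
By the outcome, as a careful person would: the job done as asked, in the order asked, and still so for the second after the job is handed in, with the robot touching nothing.
It also fails if it takes over 72 s, if anything falls off the work surface, if the arm or the gripper's body presses on something with over 40 N, if the wrist force passes 120 N, or if a joint passes its speed limit or range.

## Working session

There is one attempt and no reset: what is moved stays moved. The work goes in short steps, Python scripts to look and compute and a shell command to move; the robot and the scene stay as the last step left them, time stands still between calls to the robot, and variables do not carry over. Pictures are saved under pics/ and viewed, about 8 in all and at most 12, crops included, and the job is handed in when it is done.

```bash
ls; mkdir -p pics; python3 - <<'E'
from workcell import bot
import cv2,numpy as np
s=bot.read_state(); print({k:np.round(v,3).tolist() for k,v in s.items()})
for n in ("scene","top"):
    p,d=bot.grab_frame(n); cv2.imwrite(f"pics/{n}1.png",p[:,:,::-1]); np.save(f"pics/{n}1.npy",d)
    c=bot.get_calibration(n); print(n,{k:np.round(v,3).tolist() for k,v in c.items()})
E
```

```text
pics
{'clock': 0.0, 'joints': [1.199, 0.207, 1.543, -0.0, 1.394, -0.15], 'joint_velocities': [0.001, -0.0, 0.001, -0.0, 0.001, -0.0], 'joint_efforts': [-0.001, -38.303, -29.159, -0.0, 0.011, -0.0], 'tool_pos': [0.126, 0.56, 0.23], 'tcp_rot': [-1.573, 0.0, -0.222], 'force': [0.137, 0.647, -0.295], 'wrist_torque': [-0.028, -0.024, 0.061], 'width': 1.002}
scene {'K': [[621.433, 0.0, 326.355], [0.0, 621.433, 238.883], [0.0, 0.0, 1.0]], 'R': [[-0.795, -0.606, 0.003], [-0.289, 0.375, -0.881], [0.533, -0.701, -0.474]], 't': [0.472, 0.217, 1.135]}
top {'K': [[561.951, 0.0, 317.994], [0.0, 561.951, 241.297], [0.0, 0.0, 1.0]], 'R': [[0.015, -1.0, 0.005], [-0.985, -0.016, -0.172], [0.173, -0.003, -0.985]], 't': [-0.019, 0.606, 1.446]}
```

View pics/top1.png

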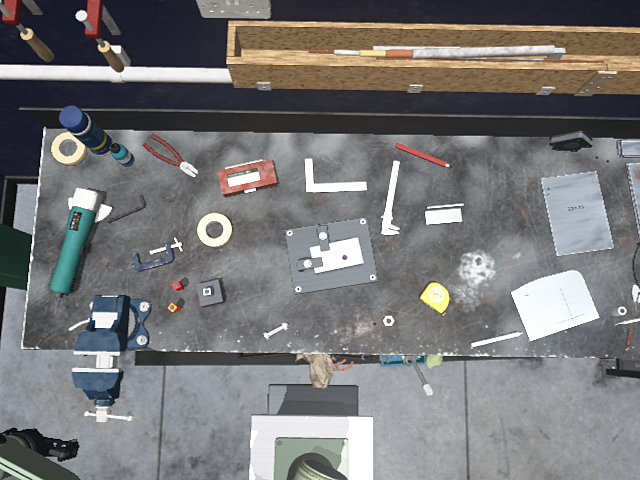

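View pics/scene1.png

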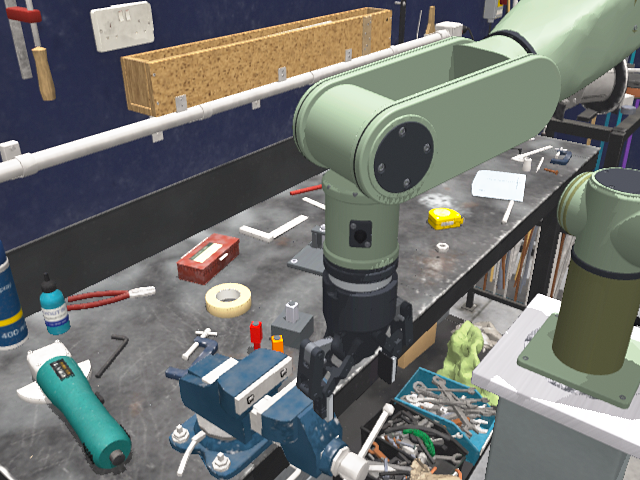

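The top view shows the stand with the steel pin at about (208,291). Coloured look-alikes stand at (178,285), red, and (174,307), orange. The fixture is at (331,255), with the pale blank at (336,255) and its hole at about (343,257). The steel pin in the dark stand is the one meant. I'll enlarge both areas to confirm.

```bash
cat > h.py <<'E'
import numpy as np,cv2
def ray(c,u,v,z):
    K,R,t=(np.array(c[k],float) for k in("K","R","t"))
    o=-R.T@t; d=R.T@np.linalg.inv(K)@np.array([u,v,1.]); return o+d*(z-o[2])/d[2]
def proj(c,X):
    p=np.array(c["K"])@(np.array(c["R"])@np.array(X)+c["t"]); return p[:2]/p[2]
E
python3 - <<'E'
from workcell import bot
from h import *
p=cv2.imread("pics/top1.png"); c=bot.get_calibration("top"); d=np.load("pics/top1.npy")
a=cv2.resize(p[265:325,150:240],None,fx=6,fy=6,interpolation=cv2.INTER_CUBIC)[:, :400]
b=cv2.resize(p[212:300,280:382],None,fx=6,fy=6,interpolation=cv2.INTER_CUBIC)[:528]
a=cv2.resize(p[270:318,160:232],None,fx=5,fy=5,interpolation=cv2.INTER_CUBIC)
b=cv2.resize(p[212:300,280:382],None,fx=4,fy=4,interpolation=cv2.INTER_CUBIC)
o=np.zeros((360,780,3),np.uint8); o[:240,:360]=a; o[:352,365:365+408]=b; cv2.imwrite("pics/crop1.png",o)
for n,u,v,z in[("pin",208,291.5,.076),("stand",209.5,293,.04),("hole",343,258,.052),("blank",336,255,.052),("plate",331,256,.012)]: print(n,ray(c,u,v,z).round(4))
for n in ("top",):
  K,R,t=(np.array(c[k],float) for k in("K","R","t"))
  for u,v in[(208,291),(178,285),(174,307),(345,248)]:
    print(u,v,(R.T@(np.linalg.inv(K)@[u,v,1.]*d[v,u]-t)).round(3))
E
```

```text
pin [0.4657 0.2728 0.076 ]
stand [0.4647 0.2756 0.04  ]
hole [ 0.5621 -0.0763  0.052 ]
blank [ 0.5699 -0.0577  0.052 ]
plate [ 0.5729 -0.0455  0.012 ]
208 291 [0.467 0.273 0.074]
178 285 [0.482 0.352 0.073]
174 307 [0.425 0.36  0.07 ]
345 248 [ 0.59  -0.082  0.046]
```

View pics/crop1.png

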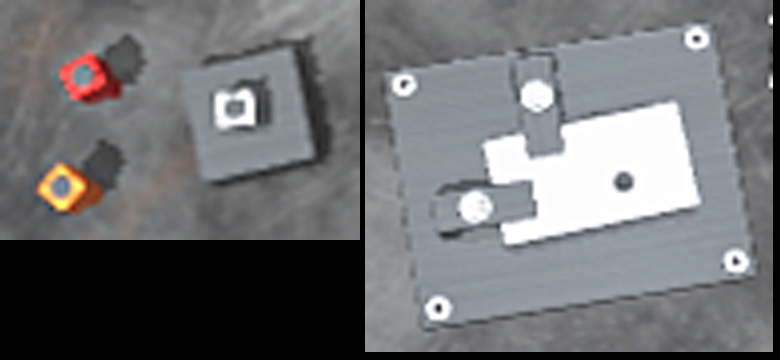

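The crop confirms it. The steel pin sits in the dark square stand, while the red and orange ones have no stand. Fixture yaw is about +0.14 and blank yaw about +0.19. Next I'll check where the wrist camera sits, then move over the stand.

```bash
python3 - <<'E'
from workcell import bot
import numpy as np
from scipy.spatial.transform import Rotation as Ro
s=bot.read_state();c=bot.get_calibration("wrist");R=np.array(c["R"]);T=Ro.from_euler('xyz',s["tcp_rot"]).as_matrix()
print((T.T@(-R.T@c["t"]-s["tool_pos"])).round(4),(R@T).round(3),np.array(c["K"])[0,0])
E
python3 -m crank '[{"translation":[0,-40,0],"yaw":0,"jaw":0},{"translation":[35,-40,-18],"yaw":0,"jaw":0},{"translation":[71,-40,-37],"yaw":0,"jaw":0},{"translation":[107,-40,-55],"yaw":0,"jaw":0},{"translation":[143,-40,-74],"yaw":0,"jaw":0},{"translation":[179,-40,-93],"yaw":0,"jaw":0},{"translation":[215,-40,-111],"yaw":0,"jaw":0},{"translation":[251,-40,-130],"yaw":0,"jaw":0},{"translation":[287,-40,-148],"yaw":0,"jaw":0},{"translation":[323,-40,-167],"yaw":0,"jaw":0},{"translation":[359,-40,-186],"yaw":0,"jaw":0},{"translation":[394,-40,-204],"yaw":0,"jaw":0}]' 80
```

```text
[-0.0761 -0.143  -0.0003] [[ 0.     0.001  1.   ]
 [ 0.955 -0.297  0.   ]
 [ 0.297  0.955 -0.001]] 381.9356759473238
clock: 1.1
tool_pos: [0.4667, 0.2728, 0.2701]
tcp_rot: [-1.573, 0.001, -0.222]
force: [0.1, 0.5, 0.2]
width: 0.997
```

```bash
cat > look.py <<'E'
import sys
from workcell import bot
from h import *
s=bot.read_state(); c=bot.get_calibration("wrist"); p,d=bot.grab_frame("wrist"); n=sys.argv[1]
cv2.imwrite(f"pics/{n}.png",p[:,:,::-1]); np.save(f"pics/{n}.npy",d)
import pickle; pickle.dump(c,open(f"pics/{n}.pkl","wb"))
print(s["tool_pos"],s["tcp_rot"])
E
python3 look.py w1; python3 - <<'E'
from h import *;import pickle
c=pickle.load(open("pics/w1.pkl","rb"));print(proj(c,[.4657,.2728,.076]))
p=cv2.imread("pics/w1.png");cv2.imwrite("pics/w1c.png",cv2.resize(p[120:420,120:520],None,fx=2,fy=2,interpolation=2))
E
```

```text
[0.46672283 0.27281814 0.27005093] [-1.57330682e+00  9.71712169e-04 -2.22188184e-01]
[313.17596255 206.43485222]
```

View pics/w1c.png

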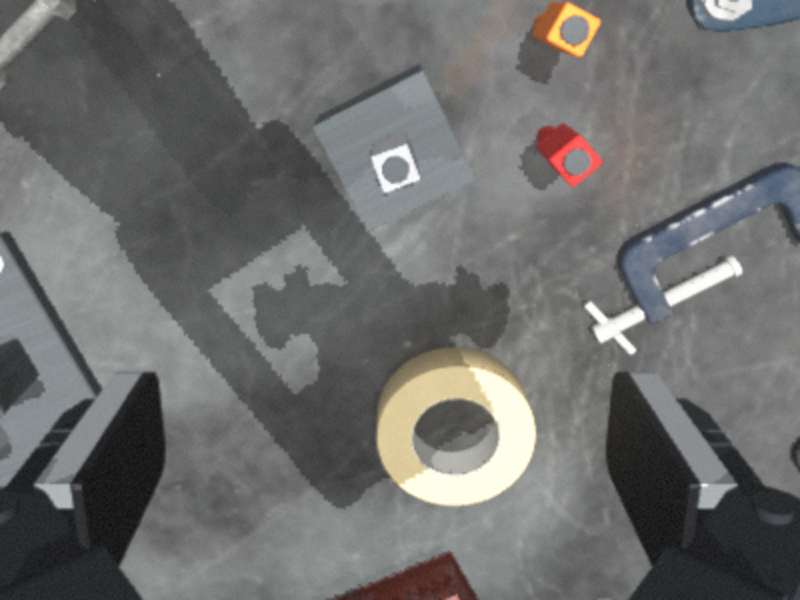

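The crop shows the steel pin head at crop (395,168), i.e. full image (317,204), on the dark stand. The red and orange ones stand apart to the right. Now the head's pose from a contour.

```bash
python3 - <<'E'
from h import *;import pickle
c=pickle.load(open("pics/w1.pkl","rb"));p=cv2.imread("pics/w1.png")
m=np.zeros(p.shape[:2],np.uint8);m[185:225,297:337]=(p[185:225,297:337].min(2)>170)*255
cs,_=cv2.findContours(m,cv2.RETR_EXTERNAL,cv2.CHAIN_APPROX_NONE);k=max(cs,key=cv2.contourArea)
P=np.array([ray(c,*q[0],.076)[:2] for q in k])*1000
r=cv2.minAreaRect(P.astype(np.float32));print(r)
b=cv2.boxPoints(r);print(b);e=b[1]-b[0];a=np.arctan2(e[1],e[0]);print("yaw mod 90",(a+np.pi/4)%(np.pi/2)-np.pi/4)
t=pickle.load(open("pics/w1.pkl","rb"))
E
```

```text
((464.38525390625, 276.8096618652344), (18.13237190246582, 17.99652862548828), 8.071072578430176)
[[454.1455  284.4459 ]
 [456.67224 266.6276 ]
 [474.625   269.17343]
 [472.09827 286.99173]]
yaw mod 90 0.14086628
```

```bash
python3 -m crank '[{"translation":[-3,30,3.4],"yaw":-0.12,"jaw":0},{"translation":[-3,70,3.4],"yaw":-0.24,"jaw":0},{"translation":[-3,110,3.4],"yaw":-0.363,"jaw":0},{"translation":[-3,150,3.4],"yaw":-0.363,"jaw":0},{"translation":[-3,170,3.4],"yaw":-0.363,"jaw":0},{"translation":[-3,170,3.4],"yaw":-0.363,"jaw":0}]'
python3 look.py w2; python3 - <<'E'
from h import *;import pickle
c=pickle.load(open("pics/w2.pkl","rb"));p=cv2.imread("pics/w2.png")
q=proj(c,[.4644,.2768,.076]).astype(int);print(q)
m=np.zeros(p.shape[:2],np.uint8);x,y=q;s=np.s_[y-45:y+45,x-45:x+45];m[s]=(p[s].min(2)>170)*255
cs,_=cv2.findContours(m,cv2.RETR_EXTERNAL,cv2.CHAIN_APPROX_NONE);k=max(cs,key=cv2.contourArea)
P=np.array([ray(c,*v[0],.076)[:2] for v in k])*1000
r=cv2.minAreaRect(P.astype(np.float32));print(r)
E
```

```text
clock: 1.65
tool_pos: [0.4653, 0.2686, 0.0933]
tcp_rot: [-1.581, 0.011, 0.135]
force: [-0.4, 0.0, -1.2]
width: 0.999
[0.465332   0.2685875  0.09333607] [-1.58134125  0.01085274  0.13450816]
[331 293]
((464.05023193359375, 277.2064514160156), (17.586856842041016, 16.92578887939453), 7.778545379638672)
```

```bash
python3 -m crank '[{"translation":[0,0,8],"yaw":0,"jaw":0},{"translation":[0,0,8],"yaw":0,"jaw":0},{"translation":[0,0,8],"yaw":0,"jaw":0},{"translation":[0,0,8],"yaw":0,"jaw":0}]'
python3 look.py w3; python3 - <<'E'
from h import *;import pickle
c=pickle.load(open("pics/w3.pkl","rb"));p=cv2.imread("pics/w3.png")
q=proj(c,[.4644,.2768,.076]).astype(int);print(q)
m=np.zeros(p.shape[:2],np.uint8);x,y=q;s=np.s_[y-45:y+45,x-45:x+45];m[s]=(p[s].min(2)>170)*255
cs,_=cv2.findContours(m,cv2.RETR_EXTERNAL,cv2.CHAIN_APPROX_NONE);k=max(cs,key=cv2.contourArea)
P=np.array([ray(c,*v[0],.076)[:2] for v in k])*1000
r=cv2.minAreaRect(P.astype(np.float32));print(r)
E
```

```text
clock: 2.03
tool_pos: [0.4682, 0.2785, 0.0987]
tcp_rot: [-1.579, 0.001, 0.135]
force: [-0.2, 0.1, 0.7]
width: 0.998
[0.46818345 0.278498   0.09867799] [-1.57906280e+00  1.06205413e-03  1.35395797e-01]
[310 279]
((463.9917907714844, 277.2208557128906), (17.312549591064453, 17.1110897064209), 7.984720230102539)
```

```bash
python3 -m crank '[{"translation":[-4.3,10,-0.7],"yaw":0,"jaw":0},{"translation":[-4.3,22,-0.7],"yaw":0,"jaw":0},{"translation":[-4.3,34,-0.7],"yaw":0,"jaw":0},{"translation":[-4.3,42,-0.7],"yaw":0,"jaw":0},{"translation":[-4.3,48,-0.7],"yaw":0,"jaw":0},{"translation":[-4.3,52,-0.7],"yaw":0,"jaw":0},{"translation":[-4.3,53.5,-0.7],"yaw":0,"jaw":0},{"translation":[-4.3,53.5,-0.7],"yaw":0,"jaw":0},{"translation":[-4.3,53.5,-0.7],"yaw":0,"jaw":0},{"translation":[-4.3,53.5,-0.7],"yaw":0,"jaw":0}]'
```

```text
clock: 2.92
tool_pos: [0.4643, 0.2768, 0.0454]
tcp_rot: [-1.579, 0.0, 0.135]
force: [0.3, 0.1, 0.6]
width: 1.005
```

Well placed. Closing.

```bash
python3 -m crank '[{"translation":[0,0,0],"yaw":0,"jaw":150},{"translation":[0,0,0],"yaw":0,"jaw":180},{"translation":[0,0,0],"yaw":0,"jaw":255},{"translation":[0,0,0],"yaw":0,"jaw":255},{"translation":[0,0,0],"yaw":0,"jaw":255},{"translation":[0,0,0],"yaw":0,"jaw":255},{"translation":[0,0,0],"yaw":0,"jaw":255},{"translation":[0,0,0],"yaw":0,"jaw":255}]' 90
```

```text
clock: 3.58
tool_pos: [0.4645, 0.2769, 0.0458]
tcp_rot: [-1.579, 0.0, 0.135]
force: [-1.5, -0.3, 3.6]
width: 0.196
```

```bash
python3 -m crank '[{"translation":[0,-4,0],"yaw":0,"jaw":255},{"translation":[0,-12,0],"yaw":0,"jaw":255},{"translation":[0,-24,0],"yaw":0,"jaw":255},{"translation":[0,-40,0],"yaw":0,"jaw":255},{"translation":[0,-60,0],"yaw":0,"jaw":255},{"translation":[0,-80,0],"yaw":0,"jaw":255},{"translation":[0,-95,0],"yaw":0,"jaw":255},{"translation":[0,-95,0],"yaw":0,"jaw":255},{"translation":[0,-95,0],"yaw":0,"jaw":255},{"translation":[0,-95,0],"yaw":0,"jaw":255}]' 90
python3 look.py w4; python3 - <<'E'
from workcell import bot
from h import *
p,d=bot.grab_frame("scene");cv2.imwrite("pics/s2.png",p[:,:,::-1])
c=bot.get_calibration("scene");q=proj(c,[.4645,.277,.12]).astype(int);print(q)
a=cv2.resize(p[q[1]-90:q[1]+90,max(0,q[0]-100):q[0]+100,::-1],None,fx=2,fy=2);w=cv2.imread("pics/w4.png")
o=np.zeros((360,800,3),np.uint8);o[:,:400]=a[:360,:400];o[:300,400:]=cv2.resize(w,(400,300));cv2.imwrite("pics/v4.png",o)
c=bot.get_calibration("top");p=cv2.imread("pics/top1.png")
# fixture plate and blank from the top view
T=p[212:300,280:382];hs=cv2.cvtColor(T,cv2.COLOR_BGR2GRAY)
m=((hs>200)*255).astype(np.uint8);cs,_=cv2.findContours(m,cv2.RETR_EXTERNAL,cv2.CHAIN_APPROX_NONE);k=max(cs,key=cv2.contourArea)
P=np.array([ray(c,v[0][0]+280,v[0][1]+212,.052)[:2] for v in k])*1000
r=cv2.minAreaRect(P.astype(np.float32));print("blank",r,cv2.boxPoints(r).round(1).tolist())
# screws
for v in cs:
  if 8<cv2.contourArea(v)<60: g=v.mean(0)[0];print(g+[280,212],ray(c,g[0]+280,g[1]+212,.012).round(4))
E
```

```text
clock: 4.42
tool_pos: [0.4637, 0.2774, 0.1402]
tcp_rot: [-1.579, 0.001, 0.135]
force: [-0.7, 0.4, -2.0]
width: 0.195
[0.46372746 0.27736176 0.14022088] [-1.57906571e+00  1.26510612e-03  1.35201520e-01]
[290 283]
blank ((570.4229736328125, -58.184051513671875), (71.00492858886719, 131.97113037109375), 12.971675872802734) [[521.0, -1.899999976158142], [550.5999755859375, -130.5], [619.7999877929688, -114.5], [590.2000122070312, 14.100000381469727]]
[297.8        288.66666667] [0.4823 0.0432 0.012 ]
[372.33333333 276.8       ] [ 0.5177 -0.1582  0.012 ]
[307.23809524 263.33333333] [0.5517 0.019  0.012 ]
[322.5  235.45] [ 0.6296 -0.0215  0.012 ]
[289.14285714 232.71428571] [0.6357 0.0703 0.012 ]
[362.5        221.07142857] [ 0.6717 -0.1313  0.012 ]
```

View pics/v4.png

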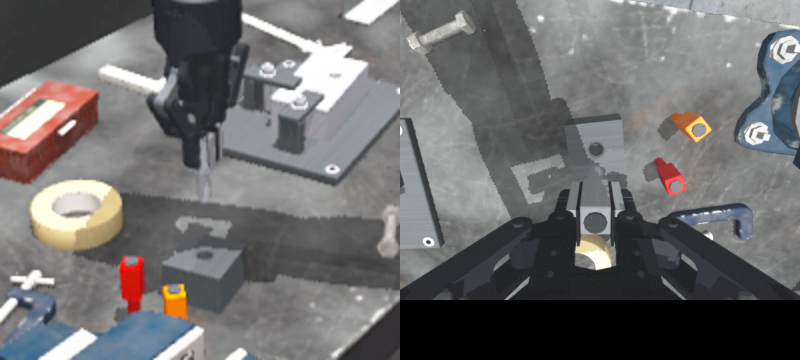

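The pin is held straight and the stand is empty. Both views agree: the pin hangs below the jaws. The blank reads as yaw about 0.226 with its centre near (570,-57). Now to the approach point in front of its left end, turning to the blank's yaw.

```bash
python3 -m crank '[{"translation":[0,0,-15],"yaw":-0.02,"jaw":255},{"translation":[1,0,-45],"yaw":-0.05,"jaw":255},{"translation":[1,0,-80],"yaw":-0.09,"jaw":255},{"translation":[2,0,-115],"yaw":-0.09,"jaw":255},{"translation":[2,0,-150],"yaw":-0.09,"jaw":255},{"translation":[3,0,-185],"yaw":-0.09,"jaw":255},{"translation":[3,0,-220],"yaw":-0.09,"jaw":255},{"translation":[3.7,0,-252],"yaw":-0.09,"jaw":255},{"translation":[3.7,0,-278],"yaw":-0.09,"jaw":255},{"translation":[3.7,0,-296],"yaw":-0.09,"jaw":255},{"translation":[3.7,0,-304],"yaw":-0.09,"jaw":255},{"translation":[3.7,0,-304],"yaw":-0.09,"jaw":255}]'
python3 -m crank '[{"translation":[0,0,0],"yaw":0,"jaw":255},{"translation":[0,0,0],"yaw":0,"jaw":255}]'
python3 look.py w5
```

```text
clock: 5.52
tool_pos: [0.5074, -0.025, 0.141]
tcp_rot: [-1.579, 0.005, 0.222]
force: [-0.2, 0.1, -1.6]
width: 0.195
clock: 5.68
tool_pos: [0.5067, -0.0239, 0.1402]
tcp_rot: [-1.577, 0.007, 0.223]
force: [-0.5, 0.4, -1.0]
width: 0.196
[ 0.50669325 -0.02389027  0.14017503] [-1.57737503  0.00706321  0.22314138]
```

View pics/w5.png

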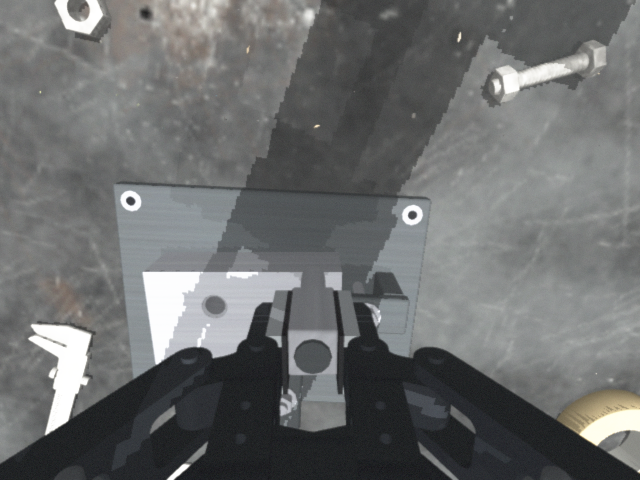

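The wrist view shows the front top edge at row ~271, from the right corner at (143,271) to the left corner at (342,271). The hole is at (215,305). The pin is ahead of the face on the left side. Turning those into positions:

```bash
python3 - <<'E'
from h import *;import pickle
c=pickle.load(open("pics/w5.pkl","rb"))
A,B,H=[ray(c,*q,.052)[:2]*1000 for q in((143,271),(342,271),(215,305))]
print(A,B,H,np.linalg.norm(B-A)); d=(B-A)/np.linalg.norm(B-A);yaw=np.arctan2(-d[0],d[1]);n=np.array([np.cos(yaw),np.sin(yaw)]);print("yaw",yaw,"hole from face/end",(H-A)@n,(H-A)@d)
t=np.array([506.7,-23.9]);print("TCP rel corner",(t-A)@n,(t-A)@d)
E
```

```text
[ 548.85743584 -128.64997788] [519.78608839  -2.03928904] [562.59501781 -79.0832866 ] 129.9053877711601
yaw 0.2256999555047426 hole from face/end 24.481626781579077 45.23525165752815
TCP rel corner -17.646373477179235 111.52763229508928
```

```bash
python3 -m crank '[{"translation":[0,8,0],"yaw":0,"jaw":255},{"translation":[0,22,0],"yaw":0,"jaw":255},{"translation":[0,38,0],"yaw":0,"jaw":255},{"translation":[0,54,0],"yaw":0,"jaw":255},{"translation":[0,66,0],"yaw":0,"jaw":255},{"translation":[0,73,0],"yaw":0,"jaw":255},{"translation":[0,76,0],"yaw":0,"jaw":255},{"translation":[0,76,0],"yaw":0,"jaw":255},{"translation":[0,76,0],"yaw":0,"jaw":255},{"translation":[0,76,0],"yaw":0,"jaw":255}]'
python3 -m crank '[{"translation":[1,0,0],"yaw":0,"jaw":255},{"translation":[3,0,0],"yaw":0,"jaw":255},{"translation":[5,0,0],"yaw":0,"jaw":255},{"translation":[6.5,0,0],"yaw":0,"jaw":255},{"translation":[7.5,0,0],"yaw":0,"jaw":255},{"translation":[8,0,0],"yaw":0,"jaw":255},{"translation":[8,0,0],"yaw":0,"jaw":255},{"translation":[8,0,0],"yaw":0,"jaw":255},{"translation":[8,0,0],"yaw":0,"jaw":255}]'
```

```text
clock: 6.57
tool_pos: [0.5073, -0.0243, 0.0652]
tcp_rot: [-1.578, 0.005, 0.224]
force: [-0.1, 0.0, -0.8]
width: 0.195
clock: 7.32
tool_pos: [0.515, -0.0225, 0.0651]
tcp_rot: [-1.578, 0.005, 0.224]
force: [-0.4, -0.4, -1.5]
width: 0.197
```

```bash
python3 -m crank '[{"translation":[0.4,0,0],"yaw":0,"jaw":255},{"translation":[0.8,0,0],"yaw":0,"jaw":255},{"translation":[1.2,0,0],"yaw":0,"jaw":255},{"translation":[1.5,0,0],"yaw":0,"jaw":255},{"translation":[1.5,0,0],"yaw":0,"jaw":255},{"translation":[1.5,0,0],"yaw":0,"jaw":255}]'
```

```text
clock: 7.82
tool_pos: [0.5165, -0.0222, 0.0651]
tcp_rot: [-1.578, 0.005, 0.224]
force: [-0.4, -0.2, -0.8]
width: 0.196
```

```bash
python3 -m crank '[{"translation":[0.4,0,0],"yaw":0,"jaw":255},{"translation":[0.8,0,0],"yaw":0,"jaw":255},{"translation":[1,0,0],"yaw":0,"jaw":255},{"translation":[1,0,0],"yaw":0,"jaw":255}]'
```

```text
clock: 8.15
tool_pos: [0.5176, -0.022, 0.0652]
tcp_rot: [-1.578, 0.005, 0.224]
force: [0.5, -0.0, -0.3]
width: 0.192
```

```bash
for i in 1; do python3 -m crank '[{"translation":[0.3,0,0],"yaw":0,"jaw":255},{"translation":[0.6,0,0],"yaw":0,"jaw":255},{"translation":[0.6,0,0],"yaw":0,"jaw":255}]'; done
```

```text
clock: 8.4
tool_pos: [0.5182, -0.0218, 0.0651]
tcp_rot: [-1.578, 0.005, 0.224]
force: [0.2, 0.6, -1.8]
width: 0.197
```

```bash
python3 -m crank '[{"translation":[0.3,0,0],"yaw":0,"jaw":255},{"translation":[0.6,0,0],"yaw":0,"jaw":255},{"translation":[0.6,0,0],"yaw":0,"jaw":255}]'
```

```text
clock: 8.65
tool_pos: [0.5186, -0.0217, 0.0651]
tcp_rot: [-1.578, 0.005, 0.224]
force: [-0.9, 1.0, -0.2]
width: 0.194
```

```bash
python3 -m crank '[{"translation":[0.4,0,0],"yaw":0,"jaw":255},{"translation":[0.4,0,0],"yaw":0,"jaw":255},{"translation":[0.4,0,0],"yaw":0,"jaw":255}]'; python3 -c "
from workcell import bot;print(bot.read_state()['force'],bot.read_state()['wrist_torque'])"
```

```text
clock: 8.9
tool_pos: [0.5187, -0.0217, 0.0651]
tcp_rot: [-1.578, 0.006, 0.224]
force: [-1.1, -0.6, -0.4]
width: 0.197
[-1.1240925  -0.62196943 -0.37235577] [-0.10253869  0.31228015  0.02247842]
```

```bash
python3 -m crank '[{"translation":[0.4,0,0],"yaw":0,"jaw":255},{"translation":[0.4,0,0],"yaw":0,"jaw":255},{"translation":[0.4,0,0],"yaw":0,"jaw":255}]'
```

```text
clock: 9.15
tool_pos: [0.5187, -0.0217, 0.065]
tcp_rot: [-1.578, 0.007, 0.224]
force: [-2.0, -0.5, 1.1]
width: 0.192
```

```bash
python3 -m crank '[{"translation":[0.6,0,0],"yaw":0,"jaw":255},{"translation":[0.8,0,0],"yaw":0,"jaw":255},{"translation":[0.8,0,0],"yaw":0,"jaw":255},{"translation":[0.8,0,0],"yaw":0,"jaw":255}]'
```

```text
clock: 9.48
tool_pos: [0.5189, -0.0216, 0.0649]
tcp_rot: [-1.578, 0.009, 0.224]
force: [-6.0, -1.1, 2.8]
width: 0.192
```

```bash
python3 -m crank '[{"translation":[0.65,0,0],"yaw":0,"jaw":255},{"translation":[0.65,0,0],"yaw":0,"jaw":255},{"translation":[0.65,0,0],"yaw":0,"jaw":255},{"translation":[0.65,0,0],"yaw":0,"jaw":255},{"translation":[0.65,0,0],"yaw":0,"jaw":255}]';python3 -m crank '[{"translation":[0.55,0,0],"yaw":0,"jaw":255},{"translation":[0.55,0,0],"yaw":0,"jaw":255},{"translation":[0.55,0,0],"yaw":0,"jaw":255},{"translation":[0.55,0,0],"yaw":0,"jaw":255},{"translation":[0.55,0,0],"yaw":0,"jaw":255},{"translation":[0.55,0,0],"yaw":0,"jaw":255}]'
```

```text
clock: 9.9
tool_pos: [0.5189, -0.0216, 0.0648]
tcp_rot: [-1.578, 0.01, 0.224]
force: [-4.4, -1.8, 2.0]
width: 0.191
clock: 10.4
tool_pos: [0.519, -0.0215, 0.0647]
tcp_rot: [-1.578, 0.011, 0.225]
force: [-5.2, -1.9, 2.9]
width: 0.192
```

Steady contact at about 5 N for nearly a second. Backing off and moving to the right end of the same face.

```bash
python3 -m crank '[{"translation":[-3,0,0],"yaw":0,"jaw":255},{"translation":[-7,0,0],"yaw":0,"jaw":255},{"translation":[-8,0,-8],"yaw":0,"jaw":255},{"translation":[-8,0,-20],"yaw":0,"jaw":255},{"translation":[-8,0,-36],"yaw":0,"jaw":255},{"translation":[-8,0,-54],"yaw":0,"jaw":255},{"translation":[-8,0,-70],"yaw":0,"jaw":255},{"translation":[-8,0,-82],"yaw":0,"jaw":255},{"translation":[-8,0,-89],"yaw":0,"jaw":255},{"translation":[-8,0,-91],"yaw":0,"jaw":255},{"translation":[-8,0,-91],"yaw":0,"jaw":255},{"translation":[-8,0,-91],"yaw":0,"jaw":255}]';python3 -m crank '[{"translation":[1,0,0],"yaw":0,"jaw":255},{"translation":[2.5,0,0],"yaw":0,"jaw":255},{"translation":[4,0,0],"yaw":0,"jaw":255},{"translation":[5,0,0],"yaw":0,"jaw":255},{"translation":[5.5,0,0],"yaw":0,"jaw":255},{"translation":[5.5,0,0],"yaw":0,"jaw":255},{"translation":[5.5,0,0],"yaw":0,"jaw":255},{"translation":[5.5,0,0],"yaw":0,"jaw":255}]'
```

```text
clock: 11.4
tool_pos: [0.5311, -0.1116, 0.0652]
tcp_rot: [-1.577, 0.012, 0.225]
force: [-0.7, 0.7, 0.1]
width: 0.197
clock: 12.07
tool_pos: [0.5365, -0.1104, 0.0651]
tcp_rot: [-1.577, 0.012, 0.225]
force: [0.6, -0.7, -0.8]
width: 0.195
```

```bash
python3 -m crank '[{"translation":[0.6,0,0],"yaw":0,"jaw":255},{"translation":[1.2,0,0],"yaw":0,"jaw":255},{"translation":[1.8,0,0],"yaw":0,"jaw":255},{"translation":[2,0,0],"yaw":0,"jaw":255},{"translation":[2,0,0],"yaw":0,"jaw":255}]';python3 -m crank '[{"translation":[0.3,0,0],"yaw":0,"jaw":255},{"translation":[0.5,0,0],"yaw":0,"jaw":255},{"translation":[0.5,0,0],"yaw":0,"jaw":255},{"translation":[0.5,0,0],"yaw":0,"jaw":255}]';python3 -m crank '[{"translation":[0.3,0,0],"yaw":0,"jaw":255},{"translation":[0.5,0,0],"yaw":0,"jaw":255},{"translation":[0.5,0,0],"yaw":0,"jaw":255},{"translation":[0.5,0,0],"yaw":0,"jaw":255}]'
```

```text
clock: 12.48
tool_pos: [0.5385, -0.11, 0.0651]
tcp_rot: [-1.577, 0.012, 0.225]
force: [0.1, 0.1, -1.5]
width: 0.195
clock: 12.82
tool_pos: [0.539, -0.1098, 0.0651]
tcp_rot: [-1.577, 0.012, 0.225]
force: [-0.9, 0.4, -0.7]
width: 0.193
clock: 13.15
tool_pos: [0.5391, -0.1098, 0.0651]
tcp_rot: [-1.577, 0.012, 0.225]
force: [-1.0, -0.5, -0.1]
width: 0.194
```

```bash
python3 -m crank '[{"translation":[0.5,0,0],"yaw":0,"jaw":255},{"translation":[0.8,0,0],"yaw":0,"jaw":255},{"translation":[0.8,0,0],"yaw":0,"jaw":255},{"translation":[0.8,0,0],"yaw":0,"jaw":255}]';python3 -m crank '[{"translation":[0.6,0,0],"yaw":0,"jaw":255},{"translation":[0.6,0,0],"yaw":0,"jaw":255},{"translation":[0.6,0,0],"yaw":0,"jaw":255}]'
```

```text
clock: 13.48
tool_pos: [0.5393, -0.1097, 0.065]
tcp_rot: [-1.577, 0.014, 0.225]
force: [-4.4, -1.1, 1.6]
width: 0.195
clock: 13.73
tool_pos: [0.5393, -0.1097, 0.065]
tcp_rot: [-1.577, 0.015, 0.225]
force: [-5.2, -1.8, 2.8]
width: 0.194
```

```bash
python3 -m crank '[{"translation":[0.55,0,0],"yaw":0,"jaw":255},{"translation":[0.55,0,0],"yaw":0,"jaw":255},{"translation":[0.55,0,0],"yaw":0,"jaw":255},{"translation":[0.55,0,0],"yaw":0,"jaw":255}]';python3 -m crank '[{"translation":[0.5,0,0],"yaw":0,"jaw":255},{"translation":[0.5,0,0],"yaw":0,"jaw":255},{"translation":[0.5,0,0],"yaw":0,"jaw":255},{"translation":[0.5,0,0],"yaw":0,"jaw":255}]'
```

```text
clock: 14.07
tool_pos: [0.5394, -0.1097, 0.065]
tcp_rot: [-1.577, 0.016, 0.225]
force: [-5.4, -1.8, 3.3]
width: 0.194
clock: 14.4
tool_pos: [0.5394, -0.1097, 0.0649]
tcp_rot: [-1.576, 0.018, 0.225]
force: [-5.2, -1.7, 2.1]
width: 0.196
```

Second touch held at about 5.5 N, giving a face yaw of 0.227. Now round the corner to the right-hand end face.

```bash
python3 -m crank '[{"translation":[-3,0,0],"yaw":0,"jaw":255},{"translation":[-7,0,-3],"yaw":0,"jaw":255},{"translation":[-8,0,-12],"yaw":0,"jaw":255},{"translation":[-8,0,-24],"yaw":0,"jaw":255},{"translation":[-8,0,-34],"yaw":0,"jaw":255},{"translation":[-8,0,-39],"yaw":0,"jaw":255},{"translation":[-8,0,-39],"yaw":0,"jaw":255},{"translation":[-8,0,-39],"yaw":0,"jaw":255}]';python3 -m crank '[{"translation":[5,0,0],"yaw":0,"jaw":255},{"translation":[14,0,0],"yaw":0,"jaw":255},{"translation":[26,0,0],"yaw":0,"jaw":255},{"translation":[37,0,0],"yaw":0,"jaw":255},{"translation":[45,0,0],"yaw":0,"jaw":255},{"translation":[49,0,0],"yaw":0,"jaw":255},{"translation":[49,0,0],"yaw":0,"jaw":255},{"translation":[49,0,2],"yaw":0,"jaw":255},{"translation":[49,0,5],"yaw":0,"jaw":255},{"translation":[49,0,8],"yaw":0,"jaw":255},{"translation":[49,0,8],"yaw":0,"jaw":255},{"translation":[49,0,8],"yaw":0,"jaw":255}]'
```

```text
clock: 15.07
tool_pos: [0.5405, -0.1502, 0.0653]
tcp_rot: [-1.576, 0.017, 0.224]
force: [0.1, 1.0, 0.1]
width: 0.194
clock: 16.07
tool_pos: [0.5861, -0.1313, 0.0644]
tcp_rot: [-1.576, 0.018, 0.224]
force: [-1.2, -0.3, -1.5]
width: 0.196
```

```bash
python3 -m crank '[{"translation":[0,0,0.6],"yaw":0,"jaw":255},{"translation":[0,0,1.4],"yaw":0,"jaw":255},{"translation":[0,0,2.2],"yaw":0,"jaw":255},{"translation":[0,0,2.5],"yaw":0,"jaw":255},{"translation":[0,0,2.5],"yaw":0,"jaw":255},{"translation":[0,0,2.5],"yaw":0,"jaw":255}]';python3 -m crank '[{"translation":[0,0,0.5],"yaw":0,"jaw":255},{"translation":[0,0,1],"yaw":0,"jaw":255},{"translation":[0,0,1],"yaw":0,"jaw":255},{"translation":[0,0,1],"yaw":0,"jaw":255}]'
```

```text
clock: 16.57
tool_pos: [0.5856, -0.1288, 0.0643]
tcp_rot: [-1.576, 0.018, 0.224]
force: [-0.3, 0.1, -0.7]
width: 0.192
clock: 16.9
tool_pos: [0.5853, -0.1278, 0.0643]
tcp_rot: [-1.576, 0.018, 0.224]
force: [-0.2, -0.3, -1.9]
width: 0.194
```

```bash
python3 -m crank '[{"translation":[0,0,0.3],"yaw":0,"jaw":255},{"translation":[0,0,0.6],"yaw":0,"jaw":255},{"translation":[0,0,0.6],"yaw":0,"jaw":255}]';python3 -m crank '[{"translation":[0,0,0.3],"yaw":0,"jaw":255},{"translation":[0,0,0.5],"yaw":0,"jaw":255},{"translation":[0,0,0.5],"yaw":0,"jaw":255}]'
```

```text
clock: 17.15
tool_pos: [0.5852, -0.1272, 0.0643]
tcp_rot: [-1.576, 0.018, 0.224]
force: [-0.5, -0.0, -1.6]
width: 0.195
clock: 17.4
tool_pos: [0.585, -0.1266, 0.0643]
tcp_rot: [-1.576, 0.018, 0.224]
force: [0.2, -0.8, -1.7]
width: 0.196
```

```bash
python3 -m crank '[{"translation":[0,0,0.3],"yaw":0,"jaw":255},{"translation":[0,0,0.5],"yaw":0,"jaw":255},{"translation":[0,0,0.5],"yaw":0,"jaw":255}]';python3 -m crank '[{"translation":[0,0,0.3],"yaw":0,"jaw":255},{"translation":[0,0,0.5],"yaw":0,"jaw":255},{"translation":[0,0,0.5],"yaw":0,"jaw":255}]'
```

```text
clock: 17.65
tool_pos: [0.585, -0.1265, 0.0643]
tcp_rot: [-1.577, 0.018, 0.224]
force: [0.1, -1.2, -0.9]
width: 0.188
clock: 17.9
tool_pos: [0.585, -0.1264, 0.0644]
tcp_rot: [-1.578, 0.017, 0.224]
force: [0.8, -2.4, -2.2]
width: 0.195
```

```bash
python3 -m crank '[{"translation":[0,0,0.3],"yaw":0,"jaw":255},{"translation":[0,0,0.5],"yaw":0,"jaw":255},{"translation":[0,0,0.5],"yaw":0,"jaw":255}]'
```

```text
clock: 18.15
tool_pos: [0.585, -0.1264, 0.0644]
tcp_rot: [-1.578, 0.017, 0.224]
force: [0.8, -3.4, -2.2]
width: 0.197
```

```bash
python3 -m crank '[{"translation":[0,0,0.7],"yaw":0,"jaw":255},{"translation":[0,0,0.7],"yaw":0,"jaw":255},{"translation":[0,0,0.7],"yaw":0,"jaw":255}]';python3 -m crank '[{"translation":[0,0,0.65],"yaw":0,"jaw":255},{"translation":[0,0,0.65],"yaw":0,"jaw":255},{"translation":[0,0,0.65],"yaw":0,"jaw":255}]'
```

```text
clock: 18.4
tool_pos: [0.585, -0.1263, 0.0644]
tcp_rot: [-1.58, 0.017, 0.224]
force: [1.3, -4.8, -3.4]
width: 0.197
clock: 18.65
tool_pos: [0.585, -0.1262, 0.0644]
tcp_rot: [-1.581, 0.017, 0.224]
force: [1.0, -5.9, -3.4]
width: 0.201
```

```bash
python3 -m crank '[{"translation":[0,0,0.6],"yaw":0,"jaw":255},{"translation":[0,0,0.6],"yaw":0,"jaw":255},{"translation":[0,0,0.6],"yaw":0,"jaw":255},{"translation":[0,0,0.6],"yaw":0,"jaw":255}]';python3 -m crank '[{"translation":[0,0,0.55],"yaw":0,"jaw":255},{"translation":[0,0,0.55],"yaw":0,"jaw":255},{"translation":[0,0,0.55],"yaw":0,"jaw":255},{"translation":[0,0,0.55],"yaw":0,"jaw":255}]'
```

```text
clock: 18.98
tool_pos: [0.585, -0.1262, 0.0644]
tcp_rot: [-1.582, 0.017, 0.224]
force: [0.6, -4.3, -3.3]
width: 0.192
clock: 19.32
tool_pos: [0.5849, -0.1262, 0.0644]
tcp_rot: [-1.583, 0.017, 0.224]
force: [1.1, -5.0, -2.7]
width: 0.198
```

Third touch held at about 5 N. The hole target for the TCP, from the touches, is (564.1,-78.6), which agrees with the camera's hole (562.6,-79.1) to about 1.5 mm. Backing off, raising and moving over the hole.

```bash
python3 -m crank '[{"translation":[0,0,-3],"yaw":0,"jaw":255},{"translation":[0,-2,-5],"yaw":0,"jaw":255},{"translation":[0,-12,-5],"yaw":0,"jaw":255},{"translation":[0,-26,-5],"yaw":0,"jaw":255},{"translation":[0,-36,-5],"yaw":0,"jaw":255},{"translation":[0,-40,-3],"yaw":0,"jaw":255},{"translation":[-3,-40,8],"yaw":0,"jaw":255},{"translation":[-6,-40,22],"yaw":0,"jaw":255},{"translation":[-9,-40,36],"yaw":0,"jaw":255},{"translation":[-9.7,-40,46],"yaw":0,"jaw":255},{"translation":[-9.7,-40,51],"yaw":0,"jaw":255},{"translation":[-9.7,-40,51],"yaw":0,"jaw":255}]';python3 -m crank '[{"translation":[0,0,0],"yaw":0,"jaw":255},{"translation":[0,0,0],"yaw":0,"jaw":255}]'; python3 look.py w6; python3 - <<'E'
from workcell import bot
import cv2,numpy as np
from h import *
p,d=bot.grab_frame("scene");c=bot.get_calibration("scene");q=proj(c,[.564,-.079,.07]).astype(int)
a=cv2.resize(p[q[1]-60:q[1]+60,q[0]-67:q[0]+67,::-1],(400,360),interpolation=2);w=cv2.imread("pics/w6.png")
cv2.imwrite("pics/v6.png",np.hstack([a,cv2.resize(w[200:440,180:446],(400,360))]))
E
```

```text
clock: 20.32
tool_pos: [0.5636, -0.076, 0.1034]
tcp_rot: [-1.582, 0.018, 0.227]
force: [-0.6, -0.6, -1.4]
width: 0.197
clock: 20.48
tool_pos: [0.5636, -0.0758, 0.1032]
tcp_rot: [-1.582, 0.018, 0.227]
force: [-0.1, 1.1, -1.4]
width: 0.195
[ 0.56362723 -0.07582365  0.10316118] [-1.58162853  0.01846246  0.22703962]
```

View pics/v6.png

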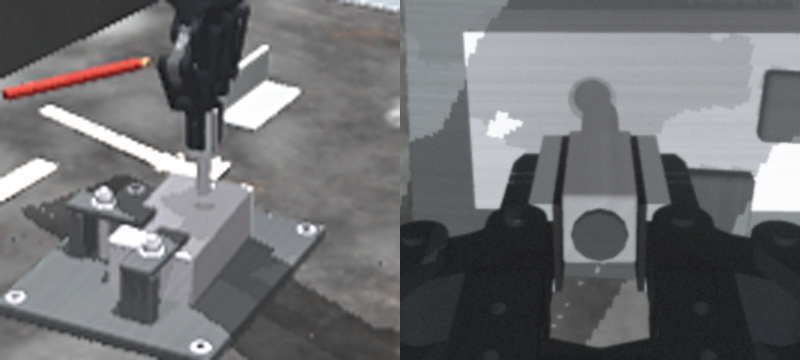

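The pin hangs straight. Its tip is a few mm left (+y) of the hole, as the state also says (y -75.8 against the -78.6 wanted). Correcting.

```bash
python3 -m crank '[{"translation":[0,1,-1.5],"yaw":0,"jaw":255},{"translation":[0,3,-2.8],"yaw":0,"jaw":255},{"translation":[0,5,-2.8],"yaw":0,"jaw":255},{"translation":[0,6,-2.8],"yaw":0,"jaw":255},{"translation":[0,6,-2.8],"yaw":0,"jaw":255},{"translation":[0,6,-2.8],"yaw":0,"jaw":255},{"translation":[0,6,-2.8],"yaw":0,"jaw":255}]'
```

```text
clock: 21.17
tool_pos: [0.5644, -0.0792, 0.0973]
tcp_rot: [-1.582, 0.018, 0.226]
force: [-0.1, -0.4, -0.8]
width: 0.194
```

```bash
python3 -m crank '[{"translation":[-0.1,0,0.6],"yaw":0,"jaw":255},{"translation":[-0.1,1.5,0.6],"yaw":0,"jaw":255},{"translation":[-0.1,3,0.6],"yaw":0,"jaw":255},{"translation":[-0.1,4.5,0.6],"yaw":0,"jaw":255},{"translation":[-0.1,6,0.6],"yaw":0,"jaw":255},{"translation":[-0.1,6.5,0.6],"yaw":0,"jaw":255},{"translation":[-0.1,6.5,0.6],"yaw":0,"jaw":255}]';python3 -m crank '[{"translation":[0,1,0],"yaw":0,"jaw":255},{"translation":[0,2,0],"yaw":0,"jaw":255},{"translation":[0,2.5,0],"yaw":0,"jaw":255},{"translation":[0,2.5,0],"yaw":0,"jaw":255}]'
```

```text
clock: 21.75
tool_pos: [0.5639, -0.0787, 0.0905]
tcp_rot: [-1.582, 0.019, 0.226]
force: [0.7, -0.4, -0.3]
width: 0.197
clock: 22.08
tool_pos: [0.5637, -0.0787, 0.0878]
tcp_rot: [-1.581, 0.019, 0.226]
force: [0.1, -0.1, -1.3]
width: 0.192
```

Tip is in the mouth with no force. Going down.

```bash
python3 -m crank '[{"translation":[0.2,1.5,0],"yaw":0,"jaw":255},{"translation":[0.2,3,0],"yaw":0,"jaw":255},{"translation":[0.2,5,0],"yaw":0,"jaw":255},{"translation":[0.2,6,0],"yaw":0,"jaw":255},{"translation":[0.2,6,0],"yaw":0,"jaw":255}]';python3 -m crank '[{"translation":[0.1,1.5,0],"yaw":0,"jaw":255},{"translation":[0.1,3,0],"yaw":0,"jaw":255},{"translation":[0.1,5,0],"yaw":0,"jaw":255},{"translation":[0.1,6,0],"yaw":0,"jaw":255},{"translation":[0.1,6,0],"yaw":0,"jaw":255}]'
```

```text
clock: 22.5
tool_pos: [0.5634, -0.0786, 0.0813]
tcp_rot: [-1.581, 0.02, 0.226]
force: [-0.2, 0.5, -1.3]
width: 0.202
clock: 22.92
tool_pos: [0.5633, -0.0786, 0.075]
tcp_rot: [-1.581, 0.02, 0.226]
force: [-0.5, -0.8, -0.1]
width: 0.191
```

```bash
python3 -m crank '[{"translation":[0.3,1.5,0],"yaw":0,"jaw":255},{"translation":[0.5,3,0],"yaw":0,"jaw":255},{"translation":[0.5,5,0],"yaw":0,"jaw":255},{"translation":[0.5,6,0],"yaw":0,"jaw":255},{"translation":[0.5,6,0],"yaw":0,"jaw":255}]';python3 -m crank '[{"translation":[0.2,1.5,0],"yaw":0,"jaw":255},{"translation":[0.2,3,0],"yaw":0,"jaw":255},{"translation":[0.3,5,0],"yaw":0,"jaw":255},{"translation":[0.3,6,0],"yaw":0,"jaw":255},{"translation":[0.3,7,0],"yaw":0,"jaw":255},{"translation":[0.3,7,0],"yaw":0,"jaw":255}]'
```

```text
clock: 23.33
tool_pos: [0.5634, -0.0786, 0.0685]
tcp_rot: [-1.581, 0.021, 0.226]
force: [-0.4, -0.1, -1.0]
width: 0.193
clock: 23.83
tool_pos: [0.5634, -0.0785, 0.0612]
tcp_rot: [-1.58, 0.021, 0.226]
force: [-0.5, 0.2, -1.9]
width: 0.192
```

```bash
python3 -m crank '[{"translation":[0.1,1,0],"yaw":0,"jaw":255},{"translation":[0.1,2,0],"yaw":0,"jaw":255},{"translation":[0.1,2.5,0],"yaw":0,"jaw":255},{"translation":[0.1,2.5,0],"yaw":0,"jaw":255}]';python3 -m crank '[{"translation":[0,0.5,0],"yaw":0,"jaw":255},{"translation":[0,1,0],"yaw":0,"jaw":255},{"translation":[0,1,0],"yaw":0,"jaw":255},{"translation":[0,1,0],"yaw":0,"jaw":255}]'
```

```text
clock: 24.17
tool_pos: [0.5634, -0.0786, 0.0586]
tcp_rot: [-1.58, 0.021, 0.226]
force: [-0.2, -1.4, -1.0]
width: 0.198
clock: 24.5
tool_pos: [0.5635, -0.0786, 0.0579]
tcp_rot: [-1.58, 0.021, 0.226]
force: [-1.5, 0.4, 1.9]
width: 0.192
```

```bash
python3 -m crank '[{"translation":[0,0.4,0],"yaw":0,"jaw":255},{"translation":[0,0.7,0],"yaw":0,"jaw":255},{"translation":[0,0.7,0],"yaw":0,"jaw":255}]'
```

```text
clock: 24.75
tool_pos: [0.5635, -0.0786, 0.0579]
tcp_rot: [-1.58, 0.021, 0.226]
force: [-2.1, -0.5, 4.5]
width: 0.192
```

Seated: TCP at 57.9 mm against 57.8 mm expected. One more light press, then release.

```bash
python3 -m crank '[{"translation":[0,0.5,0],"yaw":0,"jaw":255},{"translation":[0,0.9,0],"yaw":0,"jaw":255},{"translation":[0,0.9,0],"yaw":0,"jaw":255},{"translation":[0,0.9,0],"yaw":0,"jaw":255}]';python3 -m crank '[{"translation":[0,0.2,0],"yaw":0,"jaw":225},{"translation":[0,0.2,0],"yaw":0,"jaw":190},{"translation":[0,0,0],"yaw":0,"jaw":160},{"translation":[0,0,0],"yaw":0,"jaw":130},{"translation":[0,0,0],"yaw":0,"jaw":120},{"translation":[0,0,0],"yaw":0,"jaw":120},{"translation":[0,0,0],"yaw":0,"jaw":120},{"translation":[0,0,0],"yaw":0,"jaw":120}]'
```

```text
clock: 25.08
tool_pos: [0.5635, -0.0786, 0.0578]
tcp_rot: [-1.58, 0.021, 0.226]
force: [-3.2, 1.4, 7.4]
width: 0.198
clock: 25.75
tool_pos: [0.5635, -0.0786, 0.0577]
tcp_rot: [-1.58, 0.021, 0.226]
force: [-0.3, -0.0, -0.9]
width: 0.531
```

Released without residual force. Rise and look.

```bash
python3 -m crank '[{"translation":[0,-4,0],"yaw":0,"jaw":120},{"translation":[0,-12,0],"yaw":0,"jaw":120},{"translation":[0,-26,0],"yaw":0,"jaw":120},{"translation":[0,-44,0],"yaw":0,"jaw":120},{"translation":[0,-64,0],"yaw":0,"jaw":120},{"translation":[0,-86,0],"yaw":0,"jaw":120},{"translation":[0,-105,0],"yaw":0,"jaw":120},{"translation":[0,-118,0],"yaw":0,"jaw":120},{"translation":[0,-120,0],"yaw":0,"jaw":120},{"translation":[0,-120,0],"yaw":0,"jaw":120},{"translation":[0,-120,0],"yaw":0,"jaw":120}]'; python3 look.py w7; python3 - <<'E'
from workcell import bot
from h import *
import pickle
p,d=bot.grab_frame("scene");c=bot.get_calibration("scene");q=proj(c,[.564,-.079,.07]).astype(int)
a=cv2.resize(p[q[1]-60:q[1]+60,q[0]-67:q[0]+67,::-1],(400,360),interpolation=2);w=cv2.imread("pics/w7.png")
cv2.imwrite("pics/v7.png",np.hstack([a,cv2.resize(w,(480,360))])[:, :800])
dd=np.load("pics/w7.npy");c=pickle.load(open("pics/w7.pkl","rb"));K,R,t=(np.array(c[k],float) for k in("K","R","t"))
u,v=proj(c,[.564,-.0785,.088]).astype(int);print(u,v)
v_,u_=np.mgrid[v-60:v+60,u-60:u+60];D=dd[v-60:v+60,u-60:u+60]
X=((np.stack([u_,v_,np.ones_like(u_)],-1)@np.linalg.inv(K).T)*D[...,None]-t)@R
z=X[...,2];m=(z>.078)&(z<.1)&(np.hypot(X[...,0]-.564,X[...,1]+.0785)<.02);print("head top z",np.median(z[m]),X[m].mean(0)); b=(z>.045)&(z<.06);print("blank top",np.median(z[b]))
E
```

```text
clock: 26.67
tool_pos: [0.5653, -0.0768, 0.1773]
tcp_rot: [-1.58, 0.022, 0.226]
force: [-0.0, 0.1, -0.1]
width: 0.531
[ 0.56529371 -0.07681789  0.17726358] [-1.58003596  0.02175833  0.22639645]
311 244
head top z 0.08843679655822191 [ 0.56176315 -0.0792474   0.08831972]
blank top 0.05225381379864443
```

View pics/v7.png

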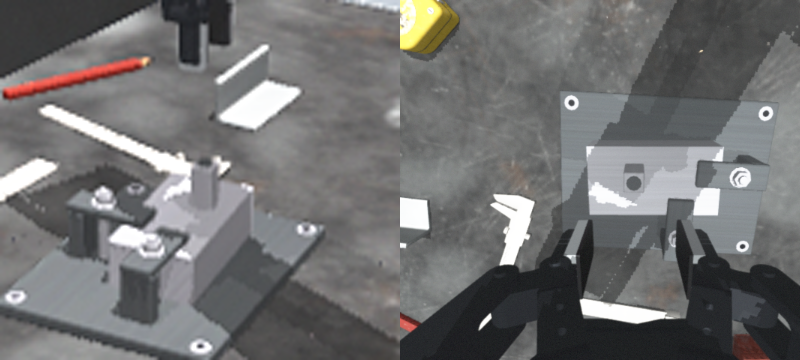

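The pin stands upright with its head flat on the blank. The head top measures 88.4 mm and the blank top 52.3 mm, a difference of 36.1 mm against a nominal 36. The gripper is clear, so I'm handing in.

```bash
python3 -c "
from workcell import bot;print(bot.read_state()['force'],bot.finish_job())"
```

```text
the job is handed in; nothing more can be done
[ 0.3037065   0.27475687 -0.86494938] None
```

The steel pin is fully home in the blank's hole and released, and I handed the job in at about 27 s of the 72 s allowed.

- **Touches:** I touched the front face near its left end, then near its right end, then the middle of the right-hand end face. Each was held at about 5 N for at least 0.7 s, with single readings between 4.4 and 6.1 N. The pin tip was about 25 mm above the bench, so it was clear of the plate.
- **Blank found:** the two front touches gave a face angle of 0.227 rad, against 0.226 from the camera. The hole position from the touches agreed with the camera to about 1.5 mm.
- **Insertion:** the pin went in without noticeable force until the head met the blank, at the expected height to within 0.1 mm. The final press read about 8 N, well under the 20 N limit.
- **Final check:** the last depth reading put the pin's head top 36.1 mm above the blank's top, against a nominal 36 mm. The gripper was clear, and I saw no other object moved.

**What disagreed:**
- The top camera read the pin's stand position about 4 mm off from the wrist camera, so I used the wrist camera.
- The tool picked up about 0.02 rad of tilt during the touches. I allowed for it when placing the pin.
- Forces were only read at the end of each move, so I did not see peaks between readings.

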